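# Pack the stand feet alternately into the tray

### The job

Three equal hat-shaped chrome stand feet are to be packed tight into the low dark steel tray, alternately up and down; one already stands at one end of it, flange down. Set the other foot of the same size that stands flange down at the empty end of the tray, and stand the upside-down one, hub down as it is, in the middle between the two so that its flange lies over theirs; the noticeably larger foot and the noticeably smaller one do not belong to the set. All three must end flat on the tray floor, upright and in line.

Things in the scene. Friction and masses are not known exactly. Their poses are not given: they have to be found in the camera images.
- tray: low open dark steel tray fixed to the table, outside 182 x 86 x 14 mm, inside 174 x 78 mm, floor 4 mm above the table. Origin: centre of its underside, on the table. x axis along its length, towards the end where the first foot stands; y across; z up. Three flanges side by side do not fit in it; an upside-down foot fits beside an upright one from 45 mm between centres.
- foot_in_tray_mid (a point): chrome hat-shaped stand foot: round flange 62 mm wide, 8 mm thick, on a round hub 28 mm wide; 38 mm high overall, 0.3 kg. Already on the tray floor, flange down, 50 to 55 mm from the tray's middle towards its +x end; it stays there. Point: on its axis, half-way up (19 mm above its underside), z axis up.
- foot_up_mid (a point): chrome hat-shaped stand foot: round flange 62 mm wide, 8 mm thick, on a round hub 28 mm wide; 38 mm high overall, 0.3 kg. Loose on the table, flange down, hub (grip it from above) up; it goes to the tray's empty -x end, about 53 mm from the middle. Point: on its axis, half-way up (19 mm above its underside), z axis up. Nothing else within 30 mm of it.
- foot_flipped_mid (a point): chrome hat-shaped stand foot: round flange 62 mm wide, 8 mm thick, on a round hub 28 mm wide; 38 mm high overall, 0.3 kg. Loose on the table, upside down: hub below, flange (3 dark pads on its face; grip it from above across its 62 mm, at 30 to 38 mm height) on top; goes to the tray's middle as it stands. Point: on its axis, half-way up (19 mm above the hub's end), z axis up. Nothing else within 30 mm.
There are look-alikes about, which are no part of the job. Leave any green look-alike of the part that bears foot_up_mid alone. Of the things shaped like the tray, the steel one is meant.

How it is judged:
By the outcome, as a careful person would: the job done as asked, in the order asked, and still so for the second after the job is handed in, with the robot touching nothing.
It also fails if it takes over 54 s, if anything falls off the work surface, if the arm or the gripper's body presses on something with over 40 N, if the wrist force passes 120 N, or if a joint passes its speed limit or range.

### The arm

A 6-joint arm with a two-finger parallel gripper is mounted at the origin on the work surface. World frame = base frame: x ahead of the robot, y to its left, z up, the work surface at z = 0. Lengths are in mm, angles in degrees, forces in N, time in s.
With the tool pointing down it reaches from about 300 to 850 mm from the base axis. Payload 4.2 kg.
Tool frame: the origin (TCP) lies on the centre line of the jaws, within the pads' length; the fingertips stand env.nose_length ahead of it and the grasp point (between the pads) lies 2 mm behind it (env.nose_length is the distance from the TCP to the fingertips, in mm); z points along the fingers, y is the direction in which the jaws open and shut (so a half turn about z gives the same grasp; the last joint's range is limited). The gripper opens to 91 mm and grips with 3 to 60 N. Pads are 32 mm wide; open, the fingers measure 118 mm over their backs; the gripper's body (76 mm by 178 mm) begins 60 mm behind the grasp point.
Start: joints at [-75.057, 18.312, 89.639, -0, 72.044, -1.146], TCP at [159.349, -552.494, 230.976] pointing down, gripper open.
Joint ranges: [-177.97, 177.97], [-48.28, 115.42], [12.27, 149.76], [-77.06, 257.06], [2.81, 150.46], [-146.56, 146.56]. Speed limits (degrees/s): [147.25, 147.25, 180, 180, 180, 180].

### API

Orientations are given as [roll, pitch, yaw] about the fixed x, y, z axes, in that order (R = Rz(yaw) Ry(pitch) Rx(roll)).
In Python, from workcell import env gives the robot as it stands. The module is installed in compiled form; this text tells all that it offers.
- The arm moves only by the tool jog_arm, never from a script. Its argument "deltas" is a list that holds one entry, the list of rows, each a list of 5 numbers: the shift along the tool's x, y, z in m, then the turn about the tool's z in degrees, then the finger opening in m, from 0 to 0.0912. A call has 1 to 20 rows; each row is the pose to reach, as a shift and turn from the pose commanded when the call began, along the tool's axes at that moment; what a row does not reach only later rows make up. A row lasts 1/12 s, in which the tool goes at most 41.7 mm and 7.16 degrees, less where a joint would pass 70% of its speed; a pose out of reach is approached as far as the arm can. A call with a gripper value outside its range is refused whole. The fingers move at their own pace and stop on an object; "grip_force" is the grip in N (left out, the last holds). Time passes only in rows, so rows that repeat a pose let the fingers close. It gives the time, the measured TCP pose, the force and the opening at its end, in the units of the state.
- env.state(): the state, without advancing time (a new reading comes with each control period).
- env.grab_frame(name): name is "scene" or "top" or "wrist"; returns the picture (400x640x3 uint8, red, green, blue); there is no depth.
- env.camera_params(name): a dict with "fx", "fy", "cx", "cy" (pixels), "xyz" and "orientation" of the camera in the world. Camera axes: x right, y down, z forward; pixel columns grow to the right and rows downward; lengths in mm; the calibration is good to about 2 mm. The wrist camera is an equidistant fisheye: a pixel r from the principal point sees the ray r / f radians off the axis. A picture is of the moment at which its call begins: read the wrist's pose just before it. camera_params takes no time and is no camera call; for the wrist camera it gives the pose at the moment of the call.
- env.job_done(): hands the job in, once; it reports no verdict.
Trained networks look in the newest picture that a camera, given by its name, has taken for a name from the list of things; names that differ only in an ending like _2 or _b are one class to them, and where a whole thing is asked for, a point or a joint stands for the part that bears it (a point fixed in the world has none). Each returns a list of dicts, best first, with "conf" (0 to 1); they miss things now and then, are a little off and sometimes report something else, mostly with a low value. They report only what shows in the picture. A call takes as long as a camera call. They do not tell look-alikes from the thing itself.
- env.look_for(camera, label): "xyz" ([x, y, z] in mm, in world coordinates, good to about 4 mm: the middle of the surface that is visible of it).
The state is a dict: "time_s": time; "qpos": joint angles; "qvel": joint speeds; "effort": joint torques, N m; "ee_pos": TCP position; "ee_rot": TCP orientation; "force": force on the tool from outside, world axes, zero at the start; "torque": the same for the moment, N m; "gripper_width": finger opening in mm.
Only numpy, scipy, OpenCV 4.12 (cv2) and the standard library are available. Lean on these libraries where they do the work, as an engineer would, in place of code of your own. Each camera call takes 0.05 s, during which the arm holds its last target.

## Working session

There is one attempt and no reset: what is moved stays moved. The work goes in short steps, Python scripts to look and compute and a tool call to move; the robot and the scene stay as the last step left them, time stands still between calls to the robot, and variables do not carry over. Pictures are saved under pics/ and viewed, and the job is handed in when it is done.

Besides the shell and the picture viewer there is one more tool, called after "Call:" as a command line: name --argument value ..., lists and objects as JSON in quotes. jog_arm: Moves the arm, as the interface text tells. Its arguments: {"type":"object","properties":{"deltas":{"type":"array"},"grip_force":{"type":"number"}},"required":["deltas"]}

```bash
mkdir -p pics; cat > h.py <<'E'
import numpy as np, cv2
from workcell import env
from scipy.spatial.transform import Rotation as R
def grab(n,f):
    im=env.grab_frame(n); cv2.imwrite('pics/'+f,cv2.cvtColor(im,cv2.COLOR_RGB2BGR)); return im
def params(n): return env.camera_params(n)
def rot(p): 
    o=np.array(p['orientation'],float)
    return o if o.shape==(3,3) else R.from_euler('xyz',o,degrees=True).as_matrix()
def p2w(p,u,v,z,fish=False):
    a=np.array([(u-p['cx'])/p['fx'],(v-p['cy'])/p['fy']])
    if fish:
        r=np.hypot(*a); d=np.array([*(a/r*np.sin(r)),np.cos(r)])
    else: d=np.array([*a,1.])
    d=rot(p)@d; c=np.array(p['xyz']); return c+d*(z-c[2])/d[2]
def w2p(p,X):
    q=(np.atleast_2d(X)-np.array(p['xyz']))@rot(p)
    return np.c_[p['fx']*q[:,0]/q[:,2]+p['cx'],p['fy']*q[:,1]/q[:,2]+p['cy']]
E
python3 - <<'E'
from h import *
print(env.state()); print(env.nose_length)
for n in('scene','top','wrist'): print(n,params(n))
grab('top','top0.png');
for l in('tray','foot_up_mid','foot_flipped_mid','foot_in_tray_mid'):
    print(l,[(np.round(d['xyz']),round(d['conf'],2)) for d in env.look_for('top',l)])
grab('scene','scene0.png')
print(env.state()['time_s'])
E
```

```text
{'time_s': 0.0, 'qpos': array([-7.50583111e+01,  1.83500134e+01,  8.97070005e+01, -2.28561442e-03,
        7.20406192e+01, -1.14695668e+00]), 'qvel': array([-0.01137206, -0.07329484, -0.06025033, -0.0237299 , -0.07346618,
       -0.08349043]), 'effort': array([ 3.91758018e-03, -4.12450361e+01, -2.31973958e+01,  7.30143813e-02,
        4.58788988e-02, -1.44098408e-04]), 'ee_pos': array([ 159.20535657, -552.03534977,  230.1325183 ]), 'ee_rot': array([-1.79902343e+02,  2.18304430e-04,  1.60893524e+01]), 'force': array([-0.04237448, -0.33392549,  0.13445281]), 'torque': array([0.00739866, 0.00635934, 0.01182456]), 'gripper_width': 91.28454125094943}
17.0
scene {'fx': 369.6067303459251, 'fy': 369.6067303459251, 'cx': 324.55717939779544, 'cy': 198.03551288637232, 'xyz': array([1067.71652675, -286.2979442 ,  608.13898222]), 'orientation': array([-127.26056468,   -0.48185561,   58.00883747])}
top {'fx': 479.76156671096845, 'fy': 479.76156671096845, 'cx': 328.8442565987462, 'cy': 198.29171578237265, 'xyz': array([ 304.61076576,  112.22346159, 1203.64134427]), 'orientation': array([-171.74011945,   -1.42776956,  -90.52621811])}
wrist {'fx': 309.70691628693146, 'fy': 309.70691628693146, 'cx': 322.3173782749559, 'cy': 201.15651341261687, 'xyz': array([ 236.46171595, -529.61961175,  382.39624413]), 'orientation': array([ 1.63753527e+02,  7.50732323e-02, -7.39217474e+01])}
tray [(array([517., -30.,   4.]), 0.91), (array([506., 477.,   2.]), 0.81)]
foot_up_mid [(array([334., 245.,   7.]), 0.9), (array([436., 255.,   8.]), 0.6)]
foot_flipped_mid [(array([ 610., -284.,   36.]), 0.75)]
foot_in_tray_mid [(array([562.,  24.,  12.]), 0.86)]
0.3
```

View pics/top0.png

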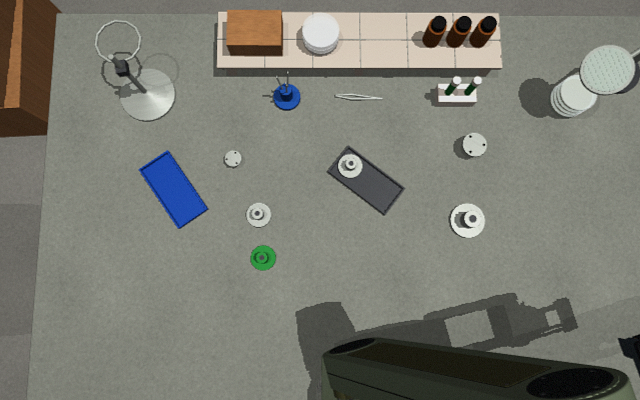

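View pics/scene0.png

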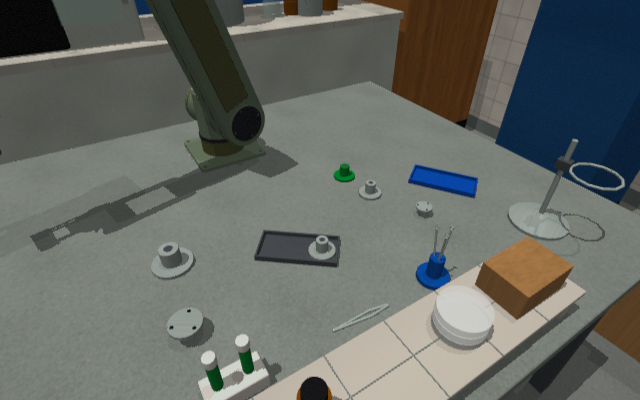

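The top view shows chrome feet at (258,215) up, (467,221) up, clearly larger, (474,145) flipped, (233,159) flipped, clearly smaller, and (350,166) in the steel tray. A green one is at (263,258). So foot_up is the one at (258,215) and foot_flipped the one at (474,145). I'll confirm with an enlarged crop and measurements.

```bash
python3 - <<'E'
from h import *
im=cv2.imread('pics/top0.png'); p=params('top')
c=im[130:270,220:500]; cv2.imwrite('pics/crop0.png',cv2.resize(c,None,fx=2.8,fy=2.8,interpolation=cv2.INTER_CUBIC))
hsv=cv2.cvtColor(im,cv2.COLOR_BGR2HSV)
for n,(u,v,z) in dict(up=(258,215,8),big=(467,221,8),flip=(474,145,38),small=(233,159,28),tr=(350,166,12),green=(263,258,8)).items():
    x0,y0=u-26,v-26
    g=cv2.cvtColor(im[v-26:v+26,u-26:u+26],cv2.COLOR_BGR2GRAY)
    m=(g>165).astype(np.uint8)
    if n=='green': m=(hsv[v-26:v+26,u-26:u+26,1]>120).astype(np.uint8)
    k,l,s,ce=cv2.connectedComponentsWithStats(m)
    i=1+np.argmax(s[1:,4]); cn,_=cv2.findContours((l==i).astype(np.uint8),0,1)
    e=cv2.fitEllipse(cv2.convexHull(cn[0])); 
    cu,cv_=e[0][0]+x0,e[0][1]+y0
    w=p2w(p,cu,cv_,z); print(n,np.round([cu,cv_],1),np.round(e[1],1),'diam mm',np.round((np.mean(e[1])+1)*(p['xyz'][2]-z)/p['fx'],1),np.round(w,1))
print(s)
for q in[(366,147),(327,180),(387,214),(404,186)]: print(p2w(p,*q,14))
E
```

```text
up [258.2 214.3] [23.3 24.2] diam mm 61.6 [438.4 257.7   8. ]
big [467.5 220. ] [33.5 35. ] diam mm 87.8 [ 420.6 -268.2    8. ]
flip [474.5 144.1] [22.8 23.9] diam mm 59.1 [ 609.3 -286.2   38. ]
small [232.6 157.8] [15.3 15.7] diam mm 40.5 [578.4 320.5  28. ]
tr [349.7 165.5] [23.1 23.4] diam mm 60.2 [561.2  27.2  12. ]
green [262.7 257.5] [24.3 24.9] diam mm 63.8 [331.4 245.3   8. ]
[[   0    0   52   52 2243]
 [  14   14   25   24  461]]
[608.76676116 -15.03977639  14.        ]
[523.68859145  85.20834622  14.        ]
[436.55862002 -64.20753673  14.        ]
[ 507.39721669 -109.18531149   14.        ]
```

View pics/crop0.png

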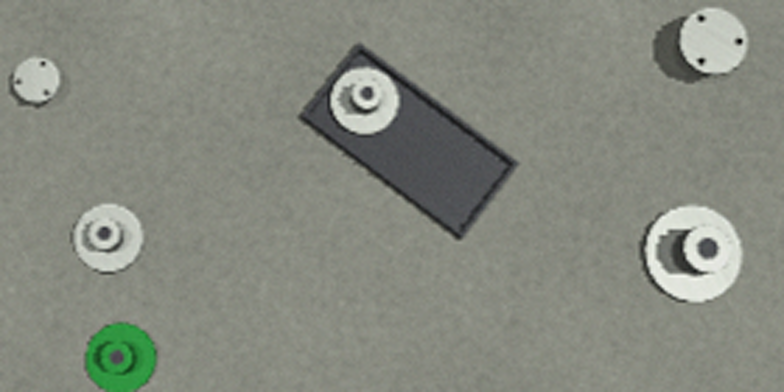

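The crop confirms it: up foot at (258,214), 62 mm; flipped at (474,144), 59–62 mm; big one 88 mm; small one 40 mm; green one excluded. Next I'll fit the tray.

```bash
cat >> h.py <<'E'
def trayfit(p,im,center,th,fish=False,z=14,L=182,W=86):
    pass
def delta(cmd,yaw,tgt,tyaw):
    "cmd commanded pos mm, yaw deg -> tool-axis deltas m, turn deg"
    M=(R.from_euler('z',yaw,degrees=True)*R.from_euler('x',180,degrees=True)).as_matrix()
    d=M.T@(np.array(tgt,float)-np.array(cmd,float)); t=-(tyaw-yaw); t=(t+90)%180-90
    return np.round(d/1000,4),round(t,2)
E
python3 - <<'E'
from h import *
im=cv2.imread('pics/top0.png'); p=params('top')
g=cv2.cvtColor(im,cv2.COLOR_BGR2GRAY)
m=np.zeros_like(g); m[135:225,318:415]=(g[135:225,318:415]<85)
k,l,s,ce=cv2.connectedComponentsWithStats(m); i=1+np.argmax(s[1:,4]); print(s[i])
cn,_=cv2.findContours((l==i).astype(np.uint8),0,1)
r=cv2.minAreaRect(cn[0]);b=cv2.boxPoints(r);print(r)
W=np.array([p2w(p,*q,10) for q in b]);print(np.round(W,1), W.mean(0))
for i in range(4):
    d=W[i]-W[i-1];print(np.hypot(*d[:2]),np.degrees(np.arctan2(d[1],d[0])))
print(delta((159.349,-552.494,230.976),16.09,(500,-30,260),16.09))
E
```

```text
[ 327  146   78   70 1888]
((365.2561340332031, 179.79461669921875), (72.00489044189453, 34.58528137207031), 37.23483657836914)
[[ 545.6   87.1   10. ]
 [ 617.2   33.    10. ]
 [ 503.4 -110.8   10. ]
 [ 433.7  -55.8   10. ]] [524.96583092 -11.60622004  10.        ]
181.55624580730364 51.93055205429652
89.74561287094663 -37.12407934322966
183.2981885224081 -128.35686714534265
88.8142789838804 141.76351797700477
(array([ 0.4721, -0.4076, -0.029 ]), 0.0)
```

```bash
python3 - <<'E'
from h import *
print(delta((159.349,-552.494,230.976),16.09,(500,-40,260),52))
E
```

```text
(array([ 0.4693, -0.398 , -0.029 ]), -35.91)
```

Call:
jog_arm --deltas '[[[0.469, -0.398, -0.029, -35.9, 0.0912], [0.469, -0.398, -0.029, -35.9, 0.0912], [0.469, -0.398, -0.029, -35.9, 0.0912], [0.469, -0.398, -0.029, -35.9, 0.0912], [0.469, -0.398, -0.029, -35.9, 0.0912], [0.469, -0.398, -0.029, -35.9, 0.0912], [0.469, -0.398, -0.029, -35.9, 0.0912], [0.469, -0.398, -0.029, -35.9, 0.0912], [0.469, -0.398, -0.029, -35.9, 0.0912], [0.469, -0.398, -0.029, -35.9, 0.0912], [0.469, -0.398, -0.029, -35.9, 0.0912], [0.469, -0.398, -0.029, -35.9, 0.0912], [0.469, -0.398, -0.029, -35.9, 0.0912], [0.469, -0.398, -0.029, -35.9, 0.0912], [0.469, -0.398, -0.029, -35.9, 0.0912], [0.469, -0.398, -0.029, -35.9, 0.0912], [0.469, -0.398, -0.029, -35.9, 0.0912], [0.469, -0.398, -0.029, -35.9, 0.0912], [0.469, -0.398, -0.029, -35.9, 0.0912]]]'

```text
time_s: 1.88
ee_pos: [498.9, -41.1, 259.9]
ee_rot: [-180.0, 0.0, 51.9]
force: [0.5, 0.3, -0.2]
gripper_width: 90.9
```

```bash
python3 - <<'E'
from h import *
s=env.state();print(s['time_s'],s['ee_pos'],s['ee_rot'],s['qpos'])
import pickle
p=params('wrist');grab('wrist','w1.png');pickle.dump(p,open('w1.pkl','wb'));print(p)
E
```

```text
1.8833 [498.93851274 -41.06958249 259.85382179] [-1.79988215e+02  4.17222248e-02  5.19141792e+01] [-6.00338011e+00  1.05508769e+01  9.60924565e+01 -3.03581536e-02
  7.33888142e+01  3.20911318e+01]
{'fx': 309.70691628693146, 'fy': 309.70691628693146, 'cx': 322.3173782749559, 'cy': 201.15651341261687, 'xyz': array([548.87184791,  22.18714264, 412.05488401]), 'orientation': array([ 1.63686822e+02, -2.95221838e-02, -3.80950512e+01])}
```

View pics/w1.png

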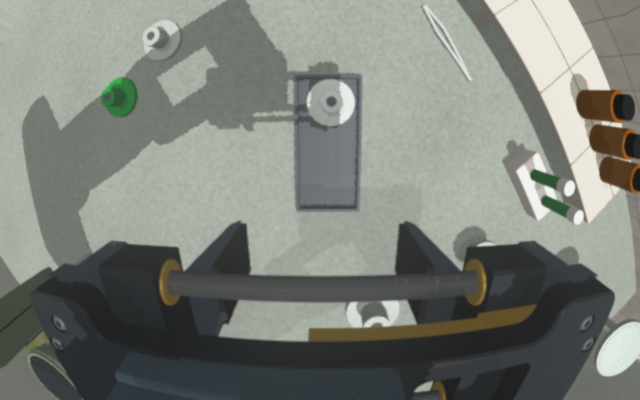

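```bash
python3 - <<'E'
from h import *
im=cv2.imread('pics/w1.png')
cv2.imwrite('pics/c1.png',cv2.resize(im[60:220,280:375],None,fx=3.7,fy=3.7,interpolation=cv2.INTER_CUBIC))
E
```

```text
(no output)
```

View pics/c1.png

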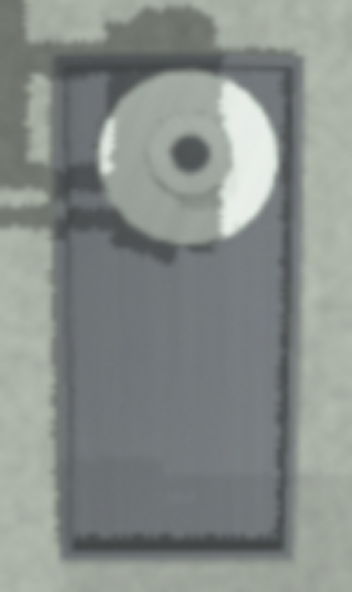

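```bash
python3 - <<'E'
from h import *
import pickle
p=pickle.load(open('w1.pkl','rb'))
f=lambda a,z:p2w(p,a[0]/3.7+280-.37,a[1]/3.7+60-.37,z,True)
W=np.array([f(a,14) for a in[(54,57),(301,55),(292,556),(63,556)]])
print(W.round(1),W.mean(0))
for i in range(4):
    d=W[i]-W[i-1];print(np.hypot(*d[:2]),np.degrees(np.arctan2(d[1],d[0])))
c=W.mean(0); yaw=np.radians(51.9)
for n,a,z in(('flange',(188,156),12),('hub',(190,153),42)):
    q=f(a,z)-c;print(n,f(a,z),q[0]*np.cos(yaw)+q[1]*np.sin(yaw),-q[0]*np.sin(yaw)+q[1]*np.cos(yaw))
im=cv2.imread('pics/w1.png')
cv2.imwrite('pics/c2.png',cv2.resize(im[10:70,130:200],None,fx=8,fy=8,interpolation=cv2.INTER_CUBIC))
E
```

```text
[[ 551.6   82.9   14. ]
 [ 618.7   31.7   14. ]
 [ 508.2 -109.7   14. ]
 [ 442.2  -57.9   14. ]] [530.19892629 -13.26858602  14.        ]
178.2748957298694 52.14151792777655
84.42439060823598 -37.342653424793774
179.42458293904605 -128.02339123534873
83.90544992762166 141.8759595827802
flange [566.09406123  27.08901748  12.        ] 53.907397602340396 -3.3450496095988953
hub [565.9023868   27.09697782  42.        ] 53.79539187365357 -3.1893024688661917
```

View pics/c2.png

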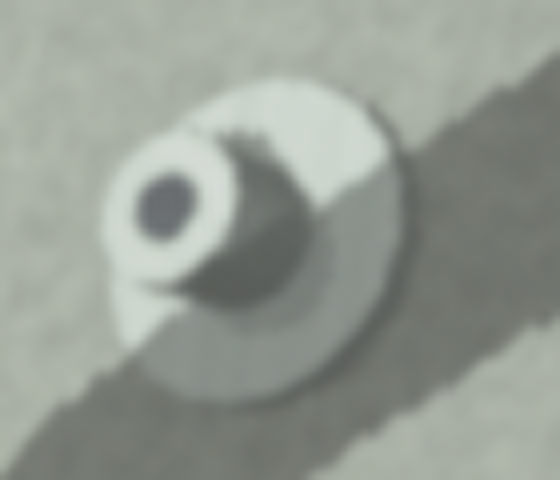

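```bash
python3 - <<'E'
from h import *
import pickle
p=pickle.load(open('w1.pkl','rb'))
u=p2w(p,165/8+130-.4,207/8+10-.4,38,True);print(u)
# cmd pose ~ (499.8,-40,260): view pose so foot appears in same relative spot as tray foot
cmd=(499.8,-40.1,260)
M=R.from_euler('z',52,degrees=True).as_matrix()
off=M@[-40,0,0]
print(delta(cmd,52,[u[0]+off[0],u[1]+off[1],200],52))
E
```

```text
[443.19274186 256.48399013  38.        ]
(array([ 0.1589, -0.2272,  0.06  ]), 0)
```

Call:
jog_arm --deltas '[[[0.159, -0.227, 0.06, 0, 0.0912], [0.159, -0.227, 0.06, 0, 0.0912], [0.159, -0.227, 0.06, 0, 0.0912], [0.159, -0.227, 0.06, 0, 0.0912], [0.159, -0.227, 0.06, 0, 0.0912], [0.159, -0.227, 0.06, 0, 0.0912], [0.159, -0.227, 0.06, 0, 0.0912], [0.159, -0.227, 0.06, 0, 0.0912], [0.159, -0.227, 0.06, 0, 0.0912], [0.159, -0.227, 0.06, 0, 0.0912], [0.159, -0.227, 0.06, 0, 0.0912], [0.159, -0.227, 0.06, 0, 0.0912]]]'

```text
time_s: 2.93
ee_pos: [419.4, 223.6, 200.3]
ee_rot: [180.0, -0.0, 51.8]
force: [0.7, 0.6, 0.4]
gripper_width: 90.9
```

```bash
python3 - <<'E'
from h import *
s=env.state();print(s['time_s'],s['ee_pos'],s['ee_rot'])
import pickle
p=params('wrist');im=grab('wrist','w2.png');pickle.dump(p,open('w2.pkl','wb'));print(p)
E
```

```text
2.9333 [419.43026658 223.58349566 200.32525188] [ 1.79964057e+02 -2.90010499e-02  5.18417121e+01]
{'fx': 309.70691628693146, 'fy': 309.70691628693146, 'cx': 322.3173782749559, 'cy': 201.15651341261687, 'xyz': array([469.22957716, 286.6937221 , 352.63910977]), 'orientation': array([ 1.63759692e+02, -7.83494959e-02, -3.81709274e+01])}
```

View pics/w2.png

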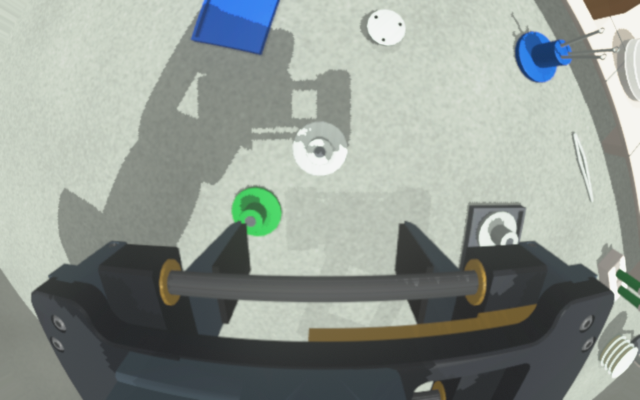

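```bash
cat >> h.py <<'E'
def w2f(p,X):
    q=rot(p).T@(np.array(X,float)-np.array(p['xyz'])); t=np.arctan2(np.hypot(q[0],q[1]),q[2]); a=np.arctan2(q[1],q[0])
    return np.array([p['fx']*t*np.cos(a)+p['cx'],p['fy']*t*np.sin(a)+p['cy']])
E
python3 - <<'E'
from h import *
import pickle
p=pickle.load(open('w2.pkl','rb'))
print('hub',p2w(p,319,152,38,True),'fl',p2w(p,320,149,8,True))
t=np.array([419.43,223.58,200.3]);M=(R.from_euler('z',51.84,degrees=True)*R.from_euler('x',180,degrees=True)).as_matrix()
for x in(-16,16):
  for y in (-45.5,45.5): print(x,y,w2f(p,t+M@[x,y,17]))
im=cv2.imread('pics/w2.png')
a=cv2.resize(im[110:190,280:360],None,fx=5,fy=5,interpolation=cv2.INTER_CUBIC)
b=cv2.resize(im[200:340,180:460],None,fx=2.8,fy=2.8)
b[:]=b; cv2.imwrite('pics/c3.png',a);cv2.imwrite('pics/c4.png',b)
E
```

```text
hub [442.53039704 257.50658101  38.        ] fl [442.95852732 256.69237866   8.        ]
-16 -45.5 [250.0391976  272.39660732]
-16 45.5 [393.41889767 272.31924655]
16 -45.5 [245.39663702 225.45389039]
16 45.5 [397.96732664 225.36943439]
```

View pics/c3.png

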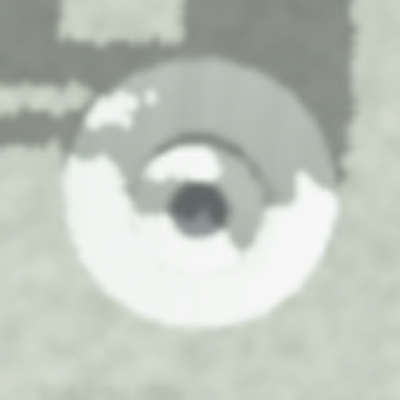

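View pics/c4.png

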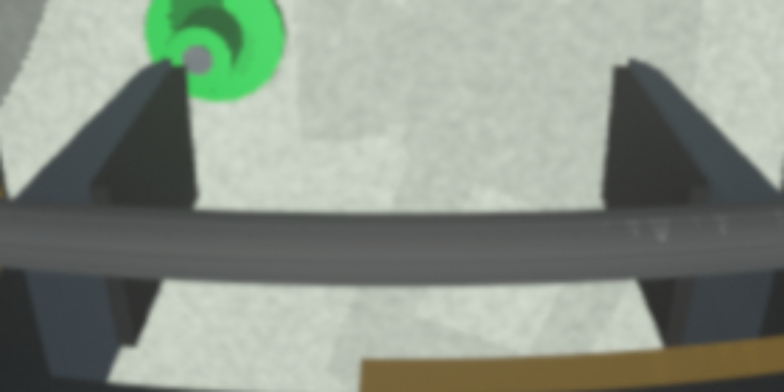

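```bash
python3 - <<'E'
from h import *
import pickle
p=pickle.load(open('w2.pkl','rb'))
a=p2w(p,318.3,153,38,True);b=p2w(p,318.7,150,8,True);print(a,b)
# relative to measured TCP; measured~commanded
g=(a+b)/2
print(delta((419.43,223.58,200.3),51.84,(g[0],g[1],75),52))
E
```

```text
[441.33000103 257.13837257  38.        ] [441.12115252 256.70409018   8.        ]
(array([ 0.0397, -0.0035,  0.1253]), -0.16)
```

Call:
jog_arm --deltas '[[[0.04, -0.0035, 0.08, 0, 0.07], [0.04, -0.0035, 0.125, 0, 0.06], [0.04, -0.0035, 0.125, 0, 0.06], [0.04, -0.0035, 0.125, 0, 0.06], [0.04, -0.0035, 0.125, 0, 0.06], [0.04, -0.0035, 0.14, 0, 0.06], [0.04, -0.0035, 0.155, 0, 0.06], [0.04, -0.0035, 0.17, 0, 0.06], [0.04, -0.0035, 0.17, 0, 0.06], [0.04, -0.0035, 0.17, 0, 0.06]]]' --grip_force 30

```text
time_s: 3.82
ee_pos: [441.6, 258.5, 31.8]
ee_rot: [179.9, -0.1, 51.9]
force: [-0.1, -0.5, 0.4]
gripper_width: 59.8
```

```bash
python3 - <<'E'
from h import *
s=env.state();print(s['time_s'],s['ee_pos'],s['ee_rot'],s['force'],s['gripper_width'])
grab('wrist','w3.png')
E
```

```text
3.8167 [441.59534377 258.54865267  31.76137711] [ 1.79941344e+02 -1.13351955e-01  5.19484516e+01] [-0.10075222 -0.47537344  0.42075393] 59.77166492882259
```

View pics/w3.png

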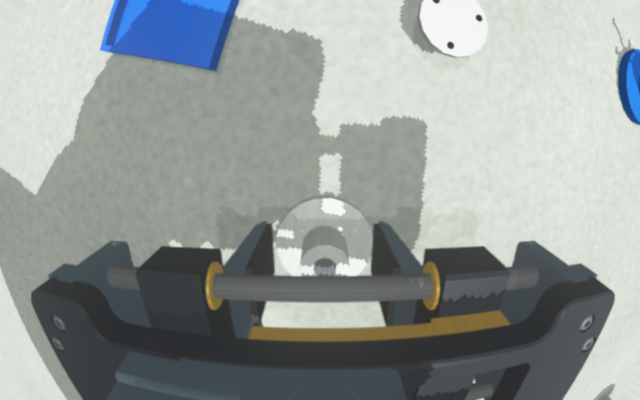

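```bash
python3 - <<'E'
from h import *
p=params('wrist')
print(p2w(p,324-1.1,264+1.8,38,True),p2w(p,323-1.1,243+1.8,8,True), w2f(p,[441.6,258.5,38]))
E
```

```text
[443.61044555 259.9477883   38.        ] [442.520186   259.37249157   8.        ] [321.60710367 269.69021515]
```

Call:
jog_arm --deltas '[[[0, 0, 0.0, 0, 0.02], [0, 0, 0, 0, 0.02], [0, 0, 0, 0, 0.02], [0, 0, 0, 0, 0.02], [0, 0, 0, 0, 0.02], [0, 0, 0, 0, 0.02]]]' --grip_force 30

```text
time_s: 4.37
ee_pos: [441.1, 258.6, 30.3]
ee_rot: [179.9, -0.0, 52.0]
force: [-0.2, -1.9, 3.5]
gripper_width: 27.2
```

```bash
python3 - <<'E'
from h import *
import pickle
p=pickle.load(open('w1.pkl','rb'))
f=lambda a,z:p2w(p,a[0]/3.7+280-.37-1.1,a[1]/3.7+60-.37+1.8,z,True)
W=np.array([f(a,14) for a in[(54,57),(301,55),(292,556),(63,556)]])
c=W.mean(0); e=f((188,156),12);h=f((190,153),42);print(c,e,h)
y=np.radians(52.1);X=np.array([np.cos(y),np.sin(y),0]);Y=np.array([-X[1],X[0],0])
print([(q-c)@X for q in(e,h)],[(q-c)@Y for q in(e,h)])
t=c-53*X-3.4*Y; print('place foot',t)
tcp=t-2*X
print(delta((441.3,258.6,31),52,(tcp[0],tcp[1],160),52))
E
```

```text
[527.53977998 -14.31709752  14.        ] [563.55567805  26.11149455  12.        ] [563.55398847  26.19178928  42.        ]
[np.float64(54.02559173208573), np.float64(54.08791313834355)] [np.float64(-3.5848861967075876), np.float64(-3.53422910886232)]
place foot [497.66555026 -58.2271237   14.        ]
(array([-0.217 ,  0.2395, -0.129 ]), 0)
```

Call:
jog_arm --deltas '[[[0, 0, -0.02, 0, 0.02], [0, 0, -0.06, 0, 0.02], [0, 0, -0.1, 0, 0.02], [-0.03, 0.035, -0.129, 0, 0.02], [-0.055, 0.06, -0.129, 0, 0.02], [-0.08, 0.085, -0.129, 0, 0.02], [-0.105, 0.115, -0.129, 0, 0.02], [-0.13, 0.14, -0.129, 0, 0.02], [-0.155, 0.17, -0.129, 0, 0.02], [-0.18, 0.2, -0.129, 0, 0.02], [-0.2, 0.22, -0.129, 0, 0.02], [-0.217, 0.2395, -0.129, 0, 0.02], [-0.217, 0.2395, -0.129, 0, 0.02], [-0.217, 0.2395, -0.129, 0, 0.02], [-0.217, 0.2395, -0.129, 0, 0.02]]]'

```text
time_s: 5.62
ee_pos: [494.9, -59.4, 158.2]
ee_rot: [-179.9, 0.0, 52.0]
force: [-0.1, -0.0, -3.2]
gripper_width: 27.0
```

```bash
python3 - <<'E'
from h import *
s=env.state();print(s['time_s'],s['ee_pos'],s['ee_rot'],s['force'],s['gripper_width'])
import pickle
p=params('wrist');im=grab('wrist','w4.png');pickle.dump(p,open('w4.pkl','wb'))
cv2.imwrite('pics/c5.png',cv2.resize(cv2.cvtColor(im[0:280,220:430],cv2.COLOR_RGB2BGR),None,fx=2.1,fy=2.1))
E
```

```text
5.6167 [494.86407003 -59.35242163 158.19570231] [-1.79871130e+02  3.64876070e-02  5.19603151e+01] [-0.09081942 -0.00524335 -3.24739506] 27.033792943312456
```

View pics/c5.png

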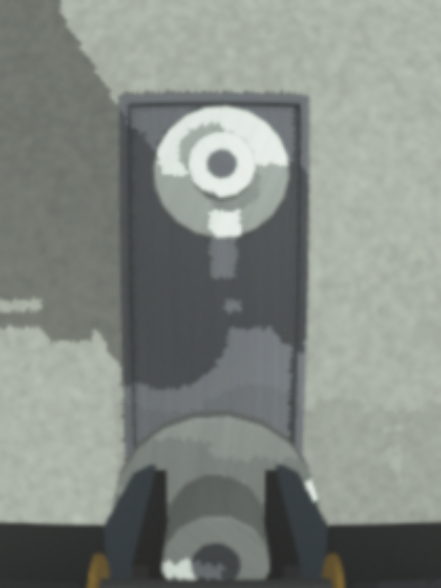

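```bash
python3 - <<'E'
from h import *
import pickle
p=pickle.load(open('w4.pkl','rb'))
t=np.array([494.86,-59.35,158.2]);y=np.radians(52.0);X=np.array([np.cos(y),np.sin(y),0]);Y=np.array([-X[1],X[0],0])
for c in((1.1,-1.8),(0,0)):
    f=lambda a,z:p2w(p,a[0]/2.1+220-.25-c[0],a[1]/2.1-.25-c[1],z,True)-t
    pr=lambda n,a,z:print(n,round(f(a,z)@X,1),round(f(a,z)@Y,1))
    pr('TL',(121,95),14);pr('TR',(308,95),14);pr('Lb',(124,450),14);pr('Rb',(303,430),14)
    pr('fl',(221.5,171),12);pr('hub',(221,163),42)
    pr('heldedge',(216,413),135.9);pr('heldhub',(217,560),165.9);pr('wL',(118,490),132);pr('wR',(313,490),132)
E
```

```text
TL 146.1 43.3
TR 145.8 -40.9
Lb -21.7 45.4
Rb -11.6 -41.1
fl 109.6 -1.9
hub 110.0 -1.6
heldedge 31.3 0.1
heldhub 1.4 -0.2
wL 6.3 29.5
wR 6.3 -28.8
TL 147.9 42.3
TR 147.7 -42.0
Lb -19.8 44.1
Rb -9.7 -42.1
fl 111.4 -3.0
hub 111.6 -2.6
heldedge 32.4 -0.5
heldhub 2.5 -0.8
wL 7.6 28.7
wR 7.6 -29.4
```

Call:
jog_arm --deltas '[[[0.004, 0.0015, 0.03, 0, 0.02], [0.004, 0.0015, 0.06, 0, 0.02], [0.004, 0.0015, 0.085, 0, 0.02], [0.004, 0.0015, 0.1, 0, 0.02], [0.004, 0.0015, 0.11, 0, 0.02], [0.004, 0.0015, 0.113, 0, 0.02], [0.004, 0.0015, 0.113, 0, 0.02], [0.004, 0.0015, 0.113, 0, 0.02]]]'

```text
time_s: 6.33
ee_pos: [500.1, -57.3, 46.8]
ee_rot: [179.9, -0.0, 52.0]
force: [0.9, -0.2, -3.7]
gripper_width: 27.2
```

```bash
python3 - <<'E'
from h import *
s=env.state();print(s['time_s'],s['ee_pos'],s['ee_rot'],s['force'],s['gripper_width'])
import pickle
p=params('wrist');im=grab('wrist','w5.png');pickle.dump(p,open('w5.pkl','wb'))
cv2.imwrite('pics/c6.png',cv2.resize(cv2.cvtColor(im[0:300,200:450],cv2.COLOR_RGB2BGR),None,fx=2,fy=2))
E
```

```text
6.3333 [500.14308258 -57.28510177  46.75118405] [ 1.79912729e+02 -4.85774380e-02  5.20298135e+01] [ 0.90375776 -0.15847293 -3.70854039] 27.237426083002735
```

View pics/c6.png

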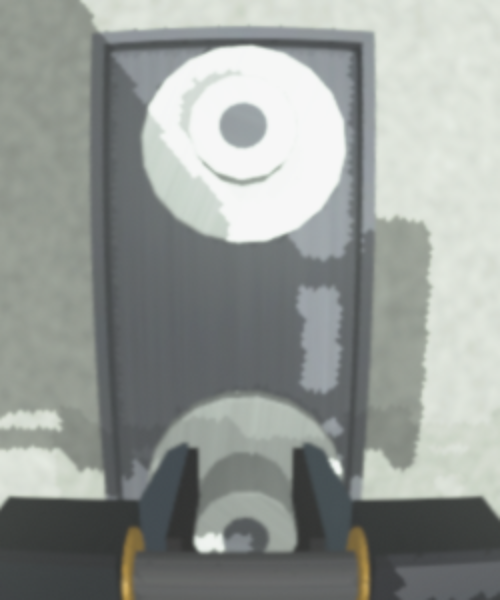

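```bash
python3 - <<'E'
from h import *
import pickle
p=pickle.load(open('w5.pkl','rb'))
t=np.array([500.14,-57.29,46.75]);y=np.radians(52.0);X=np.array([np.cos(y),np.sin(y),0]);Y=np.array([-X[1],X[0],0])
for c in((1.1,-1.8),(0,0)):
    f=lambda a,z:p2w(p,a[0]/2+200-.25-c[0],a[1]/2-.25-c[1],z,True)-t
    pr=lambda n,a,z:print(n,round(f(a,z)@X,1),round(f(a,z)@Y,1))
    pr('TL',(93,35),14);pr('TR',(374,32),14);pr('Lb',(107,480),14);pr('Rb',(361,480),14)
    pr('fl',(244,143.5),12);pr('hub',(243,125),42)
    pr('heldedge',(245,394),24.5);pr('heldhub',(246,537),54.5)
E
```

```text
TL 140.9 46.1
TR 141.2 -38.4
Lb -1.4 46.0
Rb -1.2 -37.9
fl 104.7 0.6
hub 105.6 0.7
heldedge 31.1 0.3
heldhub 0.3 -0.0
TL 142.1 45.5
TR 142.5 -39.1
Lb -0.0 45.2
Rb 0.0 -38.6
fl 105.9 -0.1
hub 106.6 0.2
heldedge 32.2 -0.4
heldhub 1.4 -0.6
```

Call:
jog_arm --deltas '[[[-0.001, -0.0005, 0.004, 0, 0.02], [-0.001, -0.0005, 0.007, 0, 0.02], [-0.001, -0.0005, 0.01, 0, 0.02], [-0.001, -0.0005, 0.0125, 0, 0.02], [-0.001, -0.0005, 0.0125, 0, 0.02], [-0.001, -0.0005, 0.0125, 0, 0.02]]]'

```text
time_s: 6.88
ee_pos: [498.3, -58.2, 34.2]
ee_rot: [180.0, -0.0, 52.0]
force: [-2.5, 0.5, 4.1]
gripper_width: 26.9
```

Call:
jog_arm --deltas '[[[0, 0, 0, 0, 0.03], [0, 0, 0, 0, 0.045], [0, 0, 0, 0, 0.045], [0, 0, 0, 0, 0.045], [0, 0, -0.01, 0, 0.045], [0, 0, -0.03, 0, 0.045], [0, 0, -0.06, 0, 0.05], [0, 0, -0.1, 0, 0.06], [-0.02, 0, -0.13, 0, 0.08], [-0.04, 0, -0.17, 0, 0.0912], [-0.04, 0, -0.17, 0, 0.0912], [-0.04, 0, -0.17, 0, 0.0912]]]'

```text
time_s: 7.88
ee_pos: [474.7, -90.4, 206.6]
ee_rot: [179.6, -0.2, 51.9]
force: [0.1, -0.4, -1.1]
gripper_width: 80.1
```

```bash
python3 - <<'E'
from h import *
s=env.state();print(s['time_s'],s['ee_pos'],s['ee_rot'],s['force'],s['gripper_width'])
import pickle
p=params('wrist');im=grab('wrist','w6.png');pickle.dump(p,open('w6.pkl','wb'))
cv2.imwrite('pics/c7.png',cv2.resize(cv2.cvtColor(im[0:260,220:430],cv2.COLOR_RGB2BGR),None,fx=2.3,fy=2.3))
t=s['ee_pos'];y=np.radians(52);X=np.array([np.cos(y),np.sin(y)])
print(delta(t,52,(609-40*X[0],-286-40*X[1],200),52))
E
```

```text
7.8833 [474.68226994 -90.43002476 206.58603926] [ 1.79647538e+02 -1.67286200e-01  5.19072016e+01] [ 0.11620615 -0.38454706 -1.13634121] 80.11557574717146
(array([-0.1114,  0.2262,  0.0066]), 0)
```

View pics/c7.png

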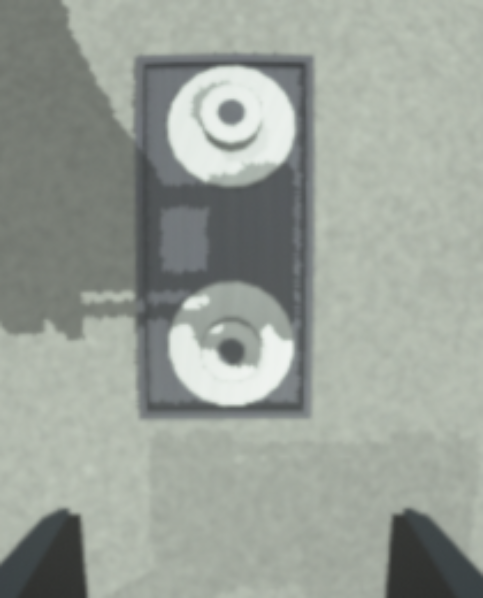

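```bash
python3 - <<'E'
from h import *
import pickle
p=pickle.load(open('w6.pkl','rb'))
for c in((1.1,-1.8),(0,0)):
    f=lambda a,z:p2w(p,a[0]/2.3+220-.28-c[0],a[1]/2.3-.28-c[1],z,True)
    W=np.array([f(a,14) for a in((134,56),(313,56),(310,417),(140,417))]);o=W.mean(0)
    d=W[0]+W[1]-W[2]-W[3];L=np.hypot(d[0],d[1])/2;X=d/2/L;X[2]=0;Y=np.array([-X[1],X[0],0])
    print(o,L,np.degrees(np.arctan2(X[1],X[0])))
    for a,z in(((231.5,126),12),((232,111),42),((231,344),12),((231,350),42)):
        q=f(a,z);print(q.round(1),round((q-o)@X*182/L,1),round((q-o)@Y,1))
E
```

```text
[527.42228613 -14.5793533   14.        ] 179.8802717574381 52.050925021955706
[563.2  25.1  12. ] 54.0 -3.8
[564.3  26.   42. ] 55.3 -4.1
[496.8 -59.   12. ] -54.5 -3.2
[497.5 -58.4  42. ] -53.6 -3.3
[529.73534995 -13.66134752  14.        ] 179.95638834432785 52.06860486833861
[565.5  26.   12. ] 53.9 -3.8
[566.3  26.8  42. ] 55.0 -4.0
[499.1 -58.2  12. ] -54.6 -3.2
[499.5 -57.6  42. ] -53.8 -3.2
```

Call:
jog_arm --deltas '[[[-0.111, 0.226, 0.006, 0, 0.0912], [-0.111, 0.226, 0.006, 0, 0.0912], [-0.111, 0.226, 0.006, 0, 0.0912], [-0.111, 0.226, 0.006, 0, 0.0912], [-0.111, 0.226, 0.006, 0, 0.0912], [-0.111, 0.226, 0.006, 0, 0.0912], [-0.111, 0.226, 0.006, 0, 0.0912], [-0.111, 0.226, 0.006, 0, 0.0912], [-0.111, 0.226, 0.006, 0, 0.0912], [-0.111, 0.226, 0.006, 0, 0.0912], [-0.111, 0.226, 0.006, 0, 0.0912], [-0.111, 0.226, 0.006, 0, 0.0912]]]'

```text
time_s: 8.93
ee_pos: [583.2, -314.8, 197.9]
ee_rot: [180.0, -0.0, 52.1]
force: [0.1, 0.0, 0.2]
gripper_width: 91.1
```

```bash
python3 - <<'E'
from h import *
s=env.state();print(s['time_s'],s['ee_pos'],s['ee_rot'],s['force'],s['gripper_width'])
import pickle
p=params('wrist');im=grab('wrist','w7.png');pickle.dump(p,open('w7.pkl','wb'))
cv2.imwrite('pics/c8.png',cv2.resize(cv2.cvtColor(im[60:260,220:430],cv2.COLOR_RGB2BGR),None,fx=3,fy=3))
E
```

```text
8.9333 [ 583.18522963 -314.8486608   197.9219091 ] [ 1.79994850e+02 -5.88883763e-03  5.20670163e+01] [0.06065525 0.04438551 0.18896893] 91.12019469812799
```

View pics/c8.png

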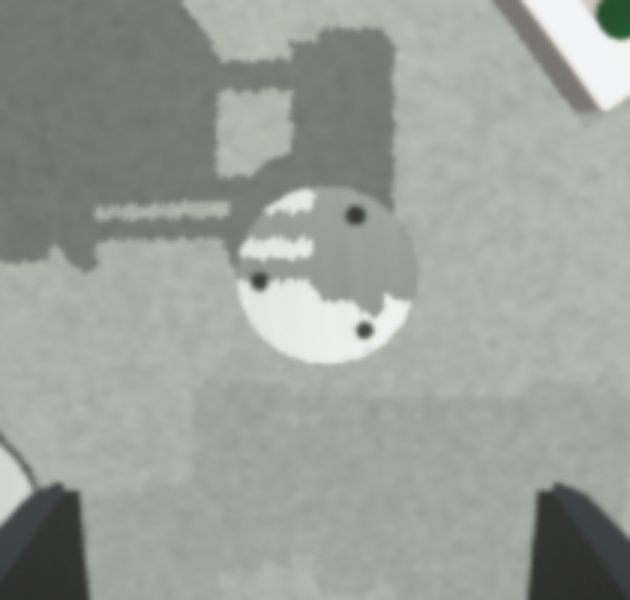

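```bash
python3 - <<'E'
from h import *
import pickle
p=pickle.load(open('w7.pkl','rb'));pt=params('top')
for c in((1.1,-1.8),(0,0)):
    q=p2w(p,328.8-c[0],151.2-c[1],38,True);print(q)
    print(delta((583.19,-314.85,197.92),52.07,(q[0],q[1],34),52.07))
for uv,z in (((438,102),0),((477,102),0),((438,102),30),((477,102),30),((457,83),90),((476,84),90)): print(uv,z,p2w(pt,*uv,z).round())
E
```

```text
[ 612.57005002 -286.84928215   38.        ]
(array([0.0401, 0.006 , 0.1639]), 0.0)
[ 614.57798739 -286.07440602   38.        ]
(array([0.042 , 0.0071, 0.1639]), 0.0)
(438, 102) 0 [ 733. -209.    0.]
(477, 102) 0 [ 733. -312.    0.]
(438, 102) 30 [ 722. -201.   30.]
(477, 102) 30 [ 722. -301.   30.]
(457, 83) 90 [ 750. -233.   90.]
(476, 84) 90 [ 747. -280.   90.]
```

View pics/w7.png

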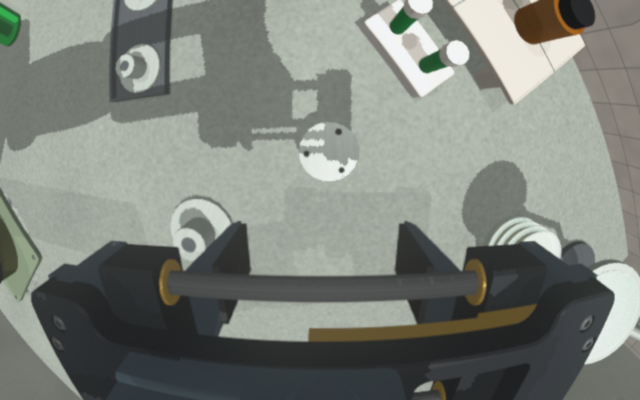

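Call:
jog_arm --deltas '[[[0.02, 0.003, 0.03, 0, 0.0912], [0.041, 0.006, 0.07, 0, 0.0912], [0.041, 0.006, 0.1, 0, 0.0912], [0.041, 0.006, 0.1, 0, 0.0912], [0.041, 0.006, 0.1, 0, 0.0912]]]'

```text
time_s: 9.4
ee_pos: [612.4, -286.7, 96.4]
ee_rot: [-179.8, 0.1, 52.0]
force: [0.6, 0.3, 0.3]
gripper_width: 91.3
```

```bash
python3 - <<'E'
from h import *
s=env.state();print(s['time_s'],s['ee_pos'],s['ee_rot'],s['force'],s['gripper_width'])
import pickle
p=params('wrist');im=grab('wrist','w8.png');pickle.dump(p,open('w8.pkl','wb'))
cv2.imwrite('pics/c9.png',cv2.resize(cv2.cvtColor(im[100:310,200:450],cv2.COLOR_RGB2BGR),None,fx=2.8,fy=2.8))
E
```

```text
9.4 [ 612.37382589 -286.68614852   96.37924288] [-1.79785258e+02  6.34196425e-02  5.20438265e+01] [0.61344898 0.26902897 0.29479609] 91.28201634709433
```

View pics/c9.png

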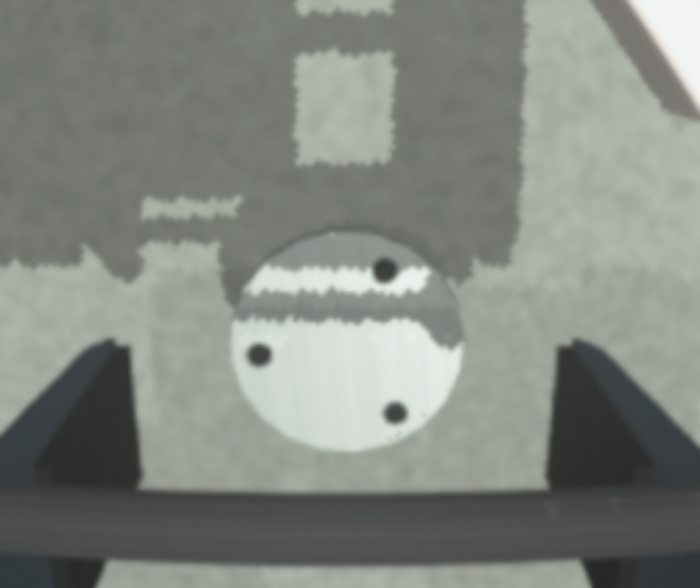

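```bash
python3 - <<'E'
from h import *
import pickle
p=pickle.load(open('w8.pkl','rb'))
for c in((1.1,-1.8),(0,0)):
    q=p2w(p,347/2.8+200-.3-c[0],341.5/2.8+100-.3-c[1],38,True)
    print(q,delta((612.37,-286.69,96.38),52.05,(q[0],q[1],34),52.05))
E
```

```text
[ 613.9446377  -285.26084022   38.        ] (array([0.0021, 0.0004, 0.0624]), 0.0)
[ 615.4282651  -284.65293976   38.        ] (array([0.0035, 0.0012, 0.0624]), 0.0)
```

Call:
jog_arm --deltas '[[[0.002, 0.0005, 0.025, 0, 0.0912], [0.002, 0.0005, 0.045, 0, 0.0912], [0.002, 0.0005, 0.058, 0, 0.0912], [0.002, 0.0005, 0.062, 0, 0.0912], [0.002, 0.0005, 0.062, 0, 0.0912], [0.002, 0.0005, 0.062, 0, 0.075], [0.002, 0.0005, 0.062, 0, 0.065], [0.002, 0.0005, 0.062, 0, 0.05], [0.002, 0.0005, 0.062, 0, 0.05], [0.002, 0.0005, 0.062, 0, 0.05], [0.002, 0.0005, 0.062, 0, 0.05], [0.002, 0.0005, 0.062, 0, 0.05]]]' --grip_force 30

```text
time_s: 10.45
ee_pos: [614.9, -286.2, 36.2]
ee_rot: [-180.0, 0.0, 52.0]
force: [-1.9, 1.3, 5.8]
gripper_width: 61.2
```

```bash
python3 - <<'E'
from h import *
print(delta((614.9,-286.2,36.2),52,(531,-15.8,160),52.1))
E
```

```text
(array([ 0.1614, -0.2326, -0.1238]), -0.1)
```

Call:
jog_arm --deltas '[[[0, 0, -0.02, 0, 0.05], [0, 0, -0.06, 0, 0.05], [0, 0, -0.1, 0, 0.05], [0.02, -0.03, -0.124, 0, 0.05], [0.04, -0.058, -0.124, 0, 0.05], [0.06, -0.087, -0.124, 0, 0.05], [0.08, -0.116, -0.124, 0, 0.05], [0.1, -0.145, -0.124, 0, 0.05], [0.12, -0.174, -0.124, 0, 0.05], [0.14, -0.203, -0.124, 0, 0.05], [0.155, -0.22, -0.124, 0, 0.05], [0.161, -0.2325, -0.124, 0, 0.05], [0.161, -0.2325, -0.124, 0, 0.05], [0.161, -0.2325, -0.124, 0, 0.05], [0.161, -0.2325, -0.124, 0, 0.05]]]'

```text
time_s: 11.7
ee_pos: [531.4, -17.3, 159.3]
ee_rot: [179.9, 0.0, 52.0]
force: [0.6, -0.5, -3.0]
gripper_width: 61.4
```

```bash
python3 - <<'E'
from h import *
s=env.state();print(s['time_s'],s['ee_pos'],s['ee_rot'],s['force'],s['gripper_width'])
import pickle
p=params('wrist');im=grab('wrist','w9.png');pickle.dump(p,open('w9.pkl','wb'))
cv2.imwrite('pics/c10.png',cv2.resize(cv2.cvtColor(im[60:310,200:450],cv2.COLOR_RGB2BGR),None,fx=2.4,fy=2.4))
E
```

```text
11.7 [531.4460845  -17.34041543 159.26332592] [1.79947917e+02 2.53222695e-02 5.19617793e+01] [ 0.55902647 -0.49515247 -3.00027575] 61.361923133299015
```

View pics/c10.png

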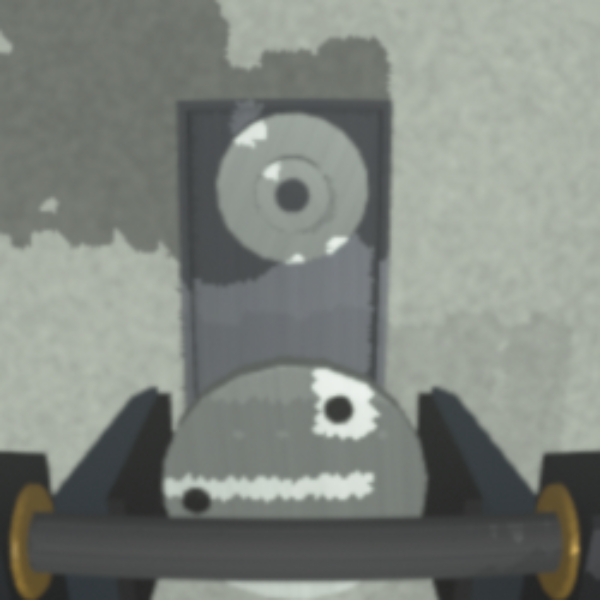

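```bash
python3 - <<'E'
from h import *
import pickle
p=pickle.load(open('w9.pkl','rb'))
t=np.array([531.45,-17.34,159.26]);y=np.radians(52.05);X=np.array([np.cos(y),np.sin(y),0]);Y=np.array([-X[1],X[0],0])
for c in((1.1,-1.8),(0,0)):
    f=lambda a,z:p2w(p,a[0]/2.4+200-.29-c[0],a[1]/2.4+60-.29-c[1],z,True)-t
    pr=lambda n,a,z:print(n,round(f(a,z)@X,1),round(f(a,z)@Y,1))
    pr('TL',(178,102),14);pr('TR',(391,101),14);pr('Lb',(186,380),14);pr('Rb',(380,380),14)
    pr('fl',(292.5,188.5),12);pr('hub',(292,195),42)
    pr('heldedge',(295,360),161.1);pr('L',(162,480),161.1);pr('R',(428,480),161.1);pr('nearedge',(295,600),161.1)
print(f((0,0),0)*0, (t-np.array([498.3,-58.2,0]))@X,(t-np.array([498.3,-58.2,0]))@Y)
E
```

```text
TL 90.1 46.5
TR 90.1 -38.0
Lb -26.3 46.9
Rb -26.5 -36.0
fl 54.4 1.1
hub 54.6 1.1
heldedge 31.1 -0.0
L 2.0 30.6
R 1.9 -30.4
nearedge -31.6 0.2
TL 91.8 45.4
TR 91.9 -39.1
Lb -24.4 45.7
Rb -24.5 -37.1
fl 56.1 0.0
hub 56.2 0.2
heldedge 32.0 -0.6
L 3.2 29.9
R 3.0 -31.0
nearedge -30.3 -0.5
[-0.  0. -0.] 52.60643372556471 -1.0125367537872256
```

Call:
jog_arm --deltas '[[[0.0005, -0.001, 0.02, 0, 0.05], [0.0005, -0.001, 0.04, 0, 0.05], [0.0005, -0.001, 0.058, 0, 0.05], [0.0005, -0.001, 0.066, 0, 0.05], [0.0005, -0.001, 0.07, 0, 0.05], [0.0005, -0.001, 0.07, 0, 0.05], [0.0005, -0.001, 0.07, 0, 0.05]]]'

```text
time_s: 12.33
ee_pos: [531.3, -15.8, 90.0]
ee_rot: [179.9, -0.0, 52.0]
force: [-0.4, 0.2, -2.8]
gripper_width: 61.2
```

```bash
python3 - <<'E'
from h import *
s=env.state();print(s['time_s'],s['ee_pos'],s['ee_rot'],s['force'],s['gripper_width'])
import pickle
p=params('wrist');im=grab('wrist','w10.png');pickle.dump(p,open('w10.pkl','wb'))
a=cv2.resize(cv2.cvtColor(im[60:310,200:450],cv2.COLOR_RGB2BGR),None,fx=1.6,fy=1.6)
im=grab('scene','s1.png'); b=cv2.resize(cv2.cvtColor(im[180:300,230:360],cv2.COLOR_RGB2BGR),None,fx=3,fy=3.333)
cv2.imwrite('pics/c11.png',np.hstack([a,b]))
t=s['ee_pos'];y=np.radians(52.05);X=np.array([np.cos(y),np.sin(y),0]);Y=np.array([-X[1],X[0],0])
d=t-np.array([498.3,-58.2,0]);print(d@X,d@Y)
E
```

```text
12.3333 [531.32270685 -15.80783252  90.04920721] [ 1.79927208e+02 -4.14252021e-02  5.19503515e+01] [-0.3539059   0.20611192 -2.75903911] 61.15928883774015
53.73633897181086 0.030082478704217902
```

View pics/c11.png

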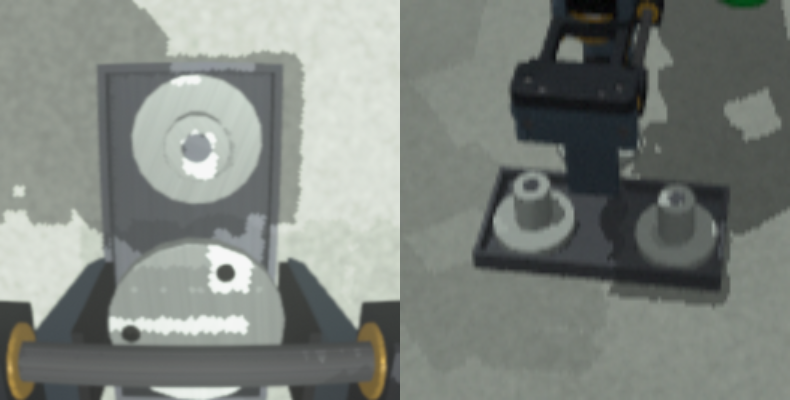

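Call:
jog_arm --deltas '[[[0, 0, 0.02, 0, 0.05], [0, 0, 0.033, 0, 0.05], [0, 0, 0.041, 0, 0.05], [0, 0, 0.045, 0, 0.05], [0, 0, 0.047, 0, 0.05], [0, 0, 0.049, 0, 0.05], [0, 0, 0.05, 0, 0.05], [0, 0, 0.05, 0, 0.05]]]'

```text
time_s: 13.1
ee_pos: [531.1, -15.3, 40.3]
ee_rot: [179.9, -0.1, 52.0]
force: [0.1, 0.5, 0.2]
gripper_width: 61.0
```

Call:
jog_arm --deltas '[[[0, 0, 0, 0, 0.066], [0, 0, 0, 0, 0.076], [0, 0, 0, 0, 0.078], [0, 0, 0, 0, 0.078], [0, 0, 0, 0, 0.078], [0, 0, -0.01, 0, 0.08], [0, 0, -0.03, 0, 0.085], [0, 0, -0.06, 0, 0.09], [0, 0, -0.1, 0, 0.0912], [-0.03, 0, -0.14, 0, 0.0912], [-0.06, 0, -0.17, 0, 0.0912], [-0.08, 0, -0.18, 0, 0.0912], [-0.08, 0, -0.18, 0, 0.0912], [-0.08, 0, -0.18, 0, 0.0912], [-0.08, 0, -0.18, 0, 0.0912]]]'

```text
time_s: 14.35
ee_pos: [481.1, -78.1, 219.3]
ee_rot: [-180.0, -0.0, 52.0]
force: [0.9, 0.0, 0.2]
gripper_width: 91.1
```

```bash
python3 - <<'E'
from h import *
s=env.state();print(s['time_s'],s['ee_pos'],s['ee_rot'],s['force'],s['gripper_width'])
import pickle
p=params('wrist');im=grab('wrist','w11.png');pickle.dump(p,open('w11.pkl','wb'))
a=cv2.resize(cv2.cvtColor(im[20:220,240:410],cv2.COLOR_RGB2BGR),None,fx=2.3,fy=2.3)
im=grab('scene','s2.png'); b=cv2.resize(cv2.cvtColor(im[215:290,240:355],cv2.COLOR_RGB2BGR),(391,255),interpolation=cv2.INTER_CUBIC)
b=np.vstack([b,np.zeros((a.shape[0]-255,391,3),np.uint8)])
cv2.imwrite('pics/c12.png',np.hstack([a,b]))
E
```

```text
14.35 [481.05975482 -78.05016415 219.34655537] [-1.79986949e+02 -1.86539581e-02  5.19627555e+01] [8.70369194e-01 5.77330940e-04 2.46757879e-01] 91.05171771521275
```

View pics/c12.png

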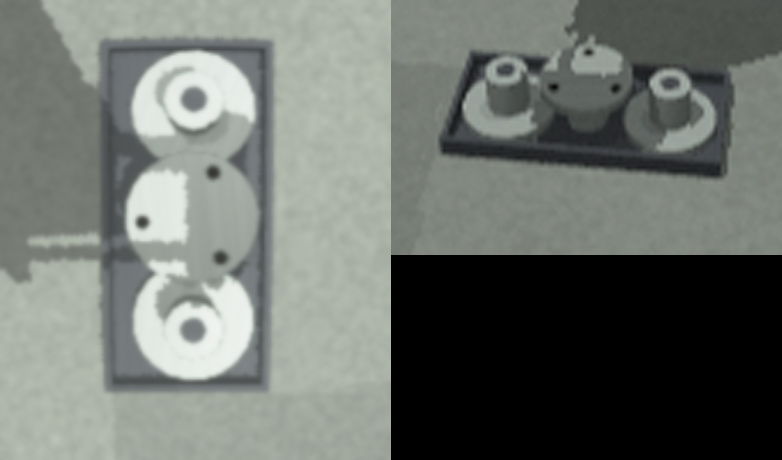

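```bash
python3 - <<'E'
from h import *
import pickle
p=pickle.load(open('w11.pkl','rb'))
y=np.radians(52.05);X=np.array([np.cos(y),np.sin(y),0]);Y=np.array([-X[1],X[0],0])
f=lambda a,z:p2w(p,a[0]/2.3+240-.28-1.1,a[1]/2.3+20-.28+1.8,z,True)
o=np.mean([f(a,14) for a in((101,41),(272,40),(269,389),(106,390))],0)
for n,a,z in(('in',(193.5,100),42),('mid',(192,217),42),('up',(193,329),42)):
    q=f(a,z)-o;print(n,round(q@X,1),round(q@Y,1))
print(env.job_done(),env.state()['time_s'])
E
```

```text
in 53.4 -3.3
mid -1.1 -2.6
up -53.5 -2.9
the job is handed in; nothing more can be done
the job is handed in; nothing more can be done
```

The job is handed in. Both feet are in the steel tray. I placed the 62 mm upright foot at the empty end first, then the same-size upside-down foot, hub down, in the middle. I left the larger, smaller and green feet alone.

- **Positions:** in the last wrist picture the three feet are at x = +53.4, −1.1 and −53.5 mm from the tray's middle. They are at y = −3.3, −2.6 and −2.9 mm, so they are in line within about 1 mm. All sit about 3 mm off the tray's centre line, because the first foot stood there and I matched it.
- **Flat and upright:** both pictures show all three upright, with the middle flange over the other two. At each release the wrist force and tool height matched contact with the tray floor.
- **Limits:** the last clock reading before hand-in was 14.35 s of the allowed 54 s. The largest tool force read at the end of any move was about 6 N, and the gripper was clear and open.
- **Disagreement:** the top and wrist cameras placed the tray about 5 mm apart, so I relied on the wrist camera, corrected by about 2 px using the fingertips. It also measured the tray about 1–2% too short.

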